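Load the burn-in stand and set its vent hood

TASK

Complete the pinwheel of power modules on the burn-in stand: take the blue and the orange module off the sloping rack and set each down gently and flat in the painted place of its own colour, lined up with it. Then fold the green hood down until it lies in line with the red needle, and leave it there. Leave the needle, the two grey modules and the other things on the bench as they are.

Things in the scene. Friction and masses are not known exactly. Their poses are not given: they have to be found in the camera images.
- stand: Fixed grey burn-in stand (place and yaw vary): slab 200 (x) x 240 (y) x 12 mm, spanning y = -100 to 140 mm from the origin on its underside, z up. A black fan stub (26 mm diameter, 18 mm above the slab) stands at the origin; round it four painted places, each 88 x 56 mm, form a pinwheel, centres in mm: grey (-30,-46) and orange (30,46) long along x, blue (46,-30) and grey (-46,30) long along y.
- bay_blue (a point): Centre of the blue painted place, on the slab's top face (12 mm above the bench). Axes as the stand's; a module here lies with its long side along y, about 8 mm from its neighbours.
- bay_orange (a point): Centre of the orange painted place, on the slab's top face. Axes as the stand's; a module here lies with its long side along x, about 8 mm from its neighbours.
- hinge_mid (a point): Middle of the hood's hinge line, 75 mm above the bench, at stand x = 0, y = 125 mm. Axes as the stand's; the hinge line runs along x between two posts (12 x 24 mm, 85 mm tall) at stand x = -104 and 104 mm.
- hood (a joint): Angle of the green hood about its hinge, rad: 0 lies flat over the slab (reaching from the hinge to stand -y), 1.57 upright, more leans outwards (free edge beyond the hinge, to +y); stop at 2.3. Starts at 1.75 to 2.1. The hinge is stiff: the hood stays where it is left and takes 0.4 to 0.9 N m to turn (3 to 6 N near the free edge).
- hood_edge (a point): Middle of the hood's free edge, 190 mm from the hinge line. The hood is a rigid sheet 190 mm long (along the hinge), 5 mm thick, with a yellow bar 12 mm thick and 10 mm deep along the free edge. y axis points from the edge to the hinge, x along the hinge, z out of the outer face (up when the hood lies flat).
- needle (a joint): Angle of the thin red needle, rad, same zero and direction as the hood's; both read the same when the hood is in line with it. It is clamped at the angle wanted (0.45 to 0.8).
- needle_tip (a point): Tip of the red needle, 135 mm from the hinge line at stand x = 120 mm, just beyond the hood's end. The needle is 5 x 7 mm with a red hub 22 mm in diameter on the hinge line. y axis points from the tip to the hinge line.
- rack: Fixed aluminium rack (place and yaw vary) whose top face slopes 30 degrees, rising from its front (-x side, towards the robot) to its back. Origin: centre of its foot on the bench, z up. The face is 164 mm wide (y), 55 mm high over the origin, 25 to 92 mm high overall; a 10 mm lip along the low edge and 8 mm high ridges at y = -80, 0, 80 mm make two lanes.
- blue_mid (a point): Centre of the blue power module, lying in either lane of the rack, tilted with the slope, x (long axis) up the slope. Body 84 (x) x 52 (y) x 22 mm; centred on top a finned heat sink 50 (x) x 24 (y) x 26 mm high, to be gripped across its 24 mm. This point is 24 mm above the underside, 24 below the heat sink's top. z axis up through it. 0.15 to 0.31 kg. Either end may go first.
- orange_mid (a point): Centre of the orange power module, lying in either lane of the rack, tilted with the slope, x (long axis) up the slope. Body 84 (x) x 52 (y) x 22 mm; centred on top a finned heat sink 50 (x) x 24 (y) x 26 mm high, to be gripped across its 24 mm. This point is 24 mm above the underside, 24 below the heat sink's top. z axis up through it. 0.15 to 0.31 kg. Either end may go first.
- grey1_mid (a point): Centre (24 mm above its underside) of a grey module of the same shape, already standing in the grey place at stand (-30, -46) mm. Loose; leave it.
- grey2_mid (a point): Centre of the second grey module, already standing in the grey place at stand (-46, 30) mm. Loose; leave it.
- flux: Amber flux bottle standing between rack and stand, 36 mm diameter, 150 mm tall; origin at the centre of its underside. Bystander.
- spool: Blue spool, 52 mm diameter, 40 mm tall; origin at the centre of its underside. Bystander.
- meter: Yellow hand multimeter lying flat, 75 x 140 x 34 mm (x, y, z); origin at the centre of its underside. Bystander.
- driver: Screwdriver lying on the bench, 170 mm long along its x; origin under its middle. Bystander.
Things that resemble listed ones, but are neither listed nor needed, are in the scene too. What is shaped like the part that bears blue_mid but purple or yellow is not meant.

How it is judged (in metres and radians):
On the way, in this order (a step that is already met when the one before it is completed fails the run):
1. with the hood still open, both modules stand released in their places (horizontal distance between blue_mid and bay_blue below 0.008 m and z of blue_mid in the frame of stand between 0.031 and 0.041 m and angle between each of blue_mid, orange_mid's own z axis and vertical below 0.1 rad and angle between the x axis of blue_mid and the y axis of bay_blue, either way round below 0.14 rad and contact force between the fingers and blue below 0.1 N and horizontal distance between orange_mid and bay_orange below 0.008 m and z of orange_mid in the frame of stand between 0.031 and 0.041 m and angle between the x axis of orange_mid and the x axis of bay_orange, either way round below 0.14 rad and contact force between the fingers and orange below 0.1 N and value of joint hood above 1.3 rad), for 0.2 s.
2. the hood is folded down to the needle's angle (angle between the y axis of hood_edge and the y axis of needle_tip, either way round below 0.07 rad), for 0.2 s.
At the end, for the whole second after the job is handed in: The blue and orange modules stand released and at rest in the places of their colours (within 8 mm and 8 degrees, either end first, flat on the slab), and the hood stands by itself within 0.07 rad (4 degrees) of the red needle (horizontal distance between blue_mid and bay_blue below 0.008 m and z of blue_mid in the frame of stand between 0.031 and 0.041 m and angle between each of blue_mid, orange_mid's own z axis and vertical below 0.1 rad and angle between the x axis of blue_mid and the y axis of bay_blue, either way round below 0.14 rad and contact force between the fingers and blue below 0.1 N and horizontal distance between orange_mid and bay_orange below 0.008 m and z of orange_mid in the frame of stand between 0.031 and 0.041 m and angle between the x axis of orange_mid and the x axis of bay_orange, either way round below 0.14 rad and contact force between the fingers and orange below 0.1 N and angle between the y axis of hood_edge and the y axis of needle_tip, either way round below 0.07 rad and linear speed of each of blue, orange below 0.02 m/s); the robot touches nothing.
It fails at once if a grey module shifted by more than 12 mm (distance of any of grey1_mid, grey2_mid from where it was at the start of the episode above 0.012 m).
It fails at once if the needle moved by more than 8 mm (distance of needle_tip from where it was at the start of the episode above 0.008 m).
It fails at once if a bystander moved by more than 25 mm (distance of any of flux, spool, meter, driver from where it was at the start of the episode above 0.025 m).
It fails at once if a module was dropped or slammed into its place (faster than 0.45 m/s within 25 mm of the slab) ((horizontal distance between blue_mid and bay_blue below 0.05 m and z of blue_mid in the frame of stand below 0.061 m and linear speed of blue above 0.45 m/s) or (horizontal distance between orange_mid and bay_orange below 0.05 m and z of orange_mid in the frame of stand below 0.061 m and linear speed of orange above 0.45 m/s)).
It also fails if it takes over 72 s, if anything falls off the work surface, if the arm or the gripper's body presses on something with over 40 N, if the wrist force passes 120 N, or if a joint passes its speed limit or range.

ROBOT

A 6-joint arm with a two-finger parallel gripper is mounted at the origin on the work surface. World frame = base frame: x ahead of the robot, y to its left, z up, the work surface at z = 0. Lengths are in mm, angles in rad, forces in N, time in s.
With the tool pointing down it reaches from about 300 to 775 mm from the base axis. Payload 14.6 kg.
Tool frame: the origin (TCP) lies between the finger pads; the fingertips stand 25 mm ahead of it and the grasp point (between the pads) lies 6 mm ahead of it; z points along the fingers, y is the line along which they close (so a half turn about z gives the same grasp; the last joint's range is limited). The gripper opens to 94 mm and grips with 3 to 60 N. Pads are 16 mm wide; open, the fingers measure 119 mm over their backs; the gripper's body (75 mm by 177 mm) begins 78 mm behind the grasp point.
Start: joints at [-1.322, 0.3, 1.521, -0, 1.321, -0.067], TCP at [170.81, -522.794, 230.446] pointing down, gripper open.
Joint ranges: [-3.03, 3.03], [-0.79, 2.21], [0.23, 2.52], [-1.04, 4.18], [0, 3.07], [-2.55, 2.55]. Speed limits (rad/s): [2.22, 2.22, 2.57, 3.14, 3.14, 3.14].

INTERFACE

Orientations are given as [roll, pitch, yaw] about the fixed x, y, z axes, in that order (R = Rz(yaw) Ry(pitch) Rx(roll)).
In Python, from cell import manip gives the robot as it stands. The module is installed in compiled form; this text tells all that it offers.
- The arm moves only by the tool step_arm, never from a script. Its argument "series" is one flat list of numbers, 5 for each row, row after row: the shift along the world's x, y, z in mm, then the turn about the world's z in rad, then the closure, from 0 (fully open) to 1 (shut). In form: [dx, dy, dz, spin, jaw, dx, dy, dz, spin, jaw, ...]. A call has 1 to 20 rows; each row shifts and turns the commanded pose from where the row before left it; what a row does not reach is not made up. A row lasts 1/8 s, in which the tool goes at most 62.5 mm and 10.7 degrees, less where a joint would pass 70% of its speed; a pose out of reach is approached as far as the arm can. A call is refused whole if a number of a shift passes 62.5 or a number of a turn 0.188, either way. A call with a gripper value outside its range is refused whole. The fingers move at their own pace and stop on an object; "squeeze" is the grip in N (left out, the last holds). Time passes only in rows, so rows that do not move let the fingers close. It gives the time, the measured TCP pose, the force, the opening and the grip force at its end, in the units of the state.
- manip.read_state(): the state, without advancing time (a new reading comes with each control period).
- manip.camera(name): name is "scene" or "top"; returns (picture, depth): 420x560x3 uint8, blue, green, red; 420x560 float32, mm along the optical axis (not along the pixel's ray), 0 where there is no reading.
- manip.camera_info(name): a dict with "fovy" (degrees; the focal length in pixels is half the picture's height over the tangent of half this angle, whatever the lens; pixels are square), "cx", "cy" (the principal point, pixels), "eye" and "orientation" of the camera in the world. Camera axes: x right, y down, z forward; pixel columns grow to the right and rows downward; lengths in mm; the calibration is good to about 2 mm. A picture is of the moment at which its call begins. camera_info takes no time and is no camera call.
- manip.sign_off(): hands the job in; it is judged then, once.
The state is a dict: "clock": time; "joints": joint angles; "qd": joint speeds; "effort": joint torques, N m; "eef_pos": TCP position; "eef_rot": TCP orientation; "wrist_force": force on the tool from outside, world axes, zero at the start; "moment": the same for the moment, N m; "finger_gap": finger opening in mm; "finger_force": force on a finger pad.
Only numpy, scipy, OpenCV 4.12 (cv2) and the standard library are available. Lean on these libraries where they do the work, as an engineer would, in place of code of your own. Each camera call takes 0.05 s, during which the arm holds its last target. There are 200 camera calls.

## Working session

There is one attempt and no reset: what is moved stays moved. The work goes in short steps, Python scripts to look and compute and a tool call to move; the robot and the scene stay as the last step left them, time stands still between calls to the robot, and variables do not carry over. Pictures are saved under pics/ and viewed, at most 10 in all, crops included, and the job is handed in when it is done.

Besides the shell and the picture viewer there is one more tool, called in YAML: its name, and indented under it one key for each argument. step_arm: Moves the arm, as the interface text tells. Its arguments: {"type":"object","properties":{"series":{"type":"array"},"squeeze":{"type":"number"}},"required":["series"]}

```bash
mkdir -p pics
cat > h.py <<'E'
import numpy as np, cv2
from cell import manip
from scipy.spatial.transform import Rotation as R
def info(n):
    i=manip.camera_info(n); return i
def rot(o):
    o=np.array(o,float)
    return o if o.shape==(3,3) else (R.from_euler('xyz',o).as_matrix() if o.size==3 else R.from_quat(o).as_matrix())
def cloud(n,d):
    i=info(n); f=210/np.tan(np.radians(i['fovy'])/2)
    v,u=np.mgrid[0:420,0:560]
    p=np.stack([(u-i['cx'])*d/f,(v-i['cy'])*d/f,d],-1)
    return p@rot(i['orientation']).T+np.array(i['eye'])
def proj(n,P):
    i=info(n); f=210/np.tan(np.radians(i['fovy'])/2)
    q=(np.atleast_2d(P)-np.array(i['eye']))@rot(i['orientation'])
    return np.c_[q[:,0]/q[:,2]*f+i['cx'],q[:,1]/q[:,2]*f+i['cy']]
def shot(n,name):
    im,d=manip.camera(n); cv2.imwrite(f'pics/{name}.png',im); np.savez(f'pics/{name}.npz',im=im,d=d); return im,d
E
python3 - <<'E'
from h import *
for n in('scene','top'):
    print(info(n)); shot(n,n+'0')
print(manip.read_state())
E
```

```text
{'fovy': 50.05680660652364, 'cx': 272.4583385813869, 'cy': 221.50015041488123, 'eye': array([1228.04049346,  244.31314468,  602.27461807]), 'orientation': array([-2.17263219,  0.00404168,  1.87082543])}
{'fovy': 51.94690638044861, 'cx': 282.6782589346777, 'cy': 202.83516455789683, 'eye': array([ 292.67045966,  -17.60806345, 1059.01148256]), 'orientation': array([-2.92570102e+00,  7.36756417e-04, -1.52126781e+00])}
{'clock': 0.1, 'joints': array([-1.32156035e+00,  3.00440956e-01,  1.52148456e+00, -8.03024825e-07,
        1.32068512e+00, -6.66119739e-02]), 'qd': array([ 4.59940229e-04, -3.30454867e-03, -2.01538090e-03,  6.50371102e-05,
        1.30805620e-03,  5.91892274e-04]), 'effort': array([ 9.89371911e-04, -5.32648265e+01, -3.53284764e+01,  7.09819794e-02,
        2.35219690e-02, -7.33900970e-05]), 'eef_pos': array([ 170.78555605, -522.60919394,  229.94367766]), 'eef_rot': array([-3.14057688e+00, -6.69834973e-05,  3.15848113e-01]), 'wrist_force': array([0.01082972, 0.3172058 , 0.02743778]), 'moment': array([0.02182904, 0.00417859, 0.00576664]), 'finger_force': 0.0, 'finger_gap': 94.14911405786799}
```

View pics/scene0.png

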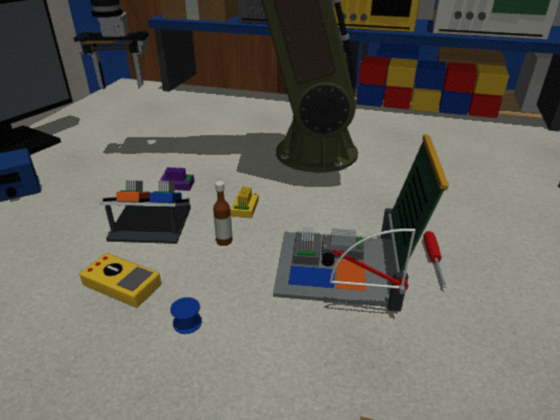

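View pics/top0.png

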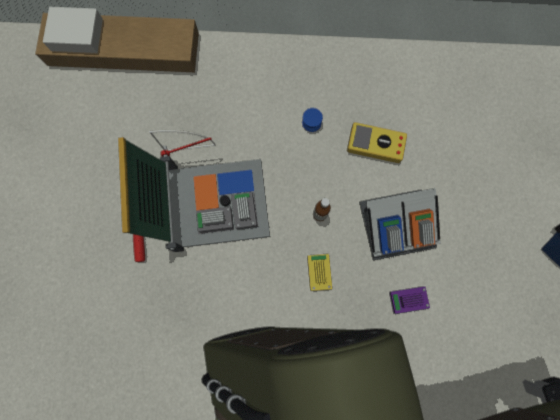

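The scene view shows the rack at (150,215), the stand at (340,265) with the hood leaning outward, and the red needle from (330,255) to (405,285). In the top view the stand is at (220,200), the blue module at (390,235), the orange one at (424,228), and the bottle at (322,208).

Run:
```python
from h import *
z=np.load('pics/top0.npz'); im,d=z['im'],z['d']; P=cloud('top',d)
np.save('pics/Ptop.npy',P)
hsv=cv2.cvtColor(im,cv2.COLOR_BGR2HSV)
def reg(m,u0,u1,v0,v1):
    k=np.zeros_like(m); k[v0:v1,u0:u1]=m[v0:v1,u0:u1]; return k
H,S,V=[hsv[...,i].astype(int) for i in range(3)]
blue=(H>100)&(H<125)&(S>120); org=(H>3)&(H<16)&(S>150)
for nm,m,z0,z1 in [('bayB',reg(blue,170,275,155,250),5,20),('bayO',reg(org,180,275,155,250),5,20),('modB',reg(blue,360,445,185,262),20,140),('modO',reg(org,360,445,185,262),20,140)]:
    q=P[m&(P[...,2]>z0)&(P[...,2]<z1)]
    r=cv2.minAreaRect(q[:,:2].astype(np.float32)); print(nm,len(q),q.mean(0).round(1),r,q[:,2].min(),q[:,2].max())
# slab
k=reg(np.abs(P[...,2]-12)<4,165,275,150,255)
q=P[k]; print('slab',cv2.minAreaRect(q[:,:2].astype(np.float32)),np.median(q[:,2]))
k=reg(P[...,2]>100,310,335,195,225); print('flux',P[k].mean(0))
k=reg(P[...,2]>20,360,445,185,262);q=P[k];print('rack',q.min(0),q.max(0))
# hood
k=reg(P[...,2]>100,110,180,130,250);q=P[k];print('hood',len(q),q.min(0),q.max(0))
a=cv2.resize(im[180:265,355:450],None,fx=4,fy=4,interpolation=cv2.INTER_CUBIC)
b=cv2.resize(im[130:255,115:275],None,fx=2.6,fy=2.6,interpolation=cv2.INTER_CUBIC)
c=np.zeros((max(a.shape[0],b.shape[0]),a.shape[1]+b.shape[1],3),np.uint8);c[:a.shape[0],:a.shape[1]]=a;c[:b.shape[0],a.shape[1]:]=b
cv2.imwrite('pics/crop1.png',np.clip(c*1.6,0,255).astype(np.uint8));print(c.shape)
```

```text
bayB 718 [569.3 116.   12.9] ((569.7720336914062, 116.23551940917969), (55.10436248779297, 86.39366912841797), 10.293734550476074) 6.388826769456728 18.9563031010141
bayO 699 [540.2 188.   12.8] ((540.8493041992188, 188.21975708007812), (85.32947540283203, 53.4513053894043), 9.932567596435547) 6.076997652677619 19.13418875526736
modB 339 [ 450.5 -249.9   71.7] ((448.1920471191406, -259.4186706542969), (77.76229858398438, 51.88076400756836), 13.736811637878418) 42.56606461773424 93.55119262510095
modO 305 [ 468.9 -319.9   72.2] ((466.497802734375, -331.9835205078125), (76.0907211303711, 51.91039276123047), 12.046786308288574) 43.54409096392976 91.68872508886773
slab ((516.175537109375, 155.68646240234375), (219.7288055419922, 236.19338989257812), 9.518202781677246) 12.292113937388876
flux [492.16189035 -94.98694712 146.99436578]
rack [ 292.67045966 -387.51751895   20.06079893] [ 557.11610627  -17.60806345 1059.01148256]
hood 3995 [292.67045966 -17.60806345 100.04348386] [ 636.02313697  321.02474671 1059.01148256]
(340, 796, 3)
```

View pics/crop1.png

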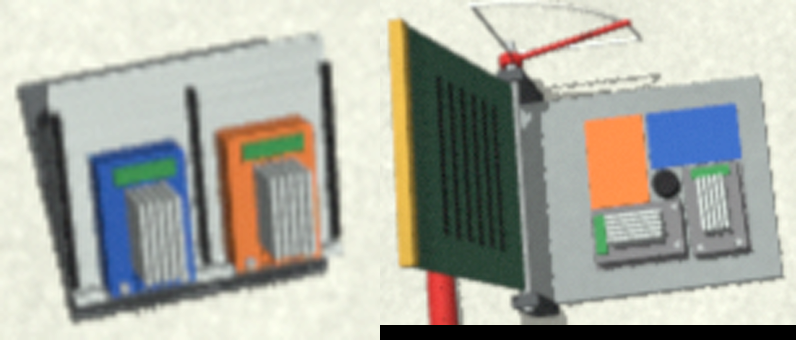

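Run:
```python
from h import *
z=np.load('pics/top0.npz'); im,d=z['im'],z['d']; P=cloud('top',d); ok=d>0
hsv=cv2.cvtColor(im,cv2.COLOR_BGR2HSV);H,S,V=[hsv[...,i].astype(int) for i in range(3)]
def box(u0,u1,v0,v1):
    k=np.zeros(d.shape,bool);k[v0:v1,u0:u1]=1;return k&ok
blue=(H>100)&(H<125)&(S>120); org=(H>3)&(H<16)&(S>150)
for nm,col,b in [('B',blue,box(375,408,212,256)),('O',org,box(408,440,206,250))]:
    q=P[b&col&(P[...,2]>30)]
    # plane fit robust of body top
    A=q.copy();
    for _ in range(6):
        c=A.mean(0);n=np.linalg.svd(A-c)[2][2];n*=np.sign(n[2]);A=q[np.abs((q-c)@n)<4]
    print(nm,'n',n.round(3),'tilt',np.degrees(np.arccos(n[2])),'azim',np.degrees(np.arctan2(-n[1],-n[0])),len(A))
    for psi in (10,11,12,13,14):
        p=np.radians(psi);ex=np.array([np.cos(p),np.sin(p),0]);ey=np.array([-np.sin(p),np.cos(p),0])
        t=np.radians(30);eu=ex*np.cos(t)+np.array([0,0,np.sin(t)]);en=np.cross(eu,ey)
        h=(A@en); B=A
        r=cv2.minAreaRect(np.c_[B@eu,B@ey].astype(np.float32))
        grey=b&(S<60)&(P[...,2]>30);G=P[grey];g=G[(G@en-np.median(h)>20)&(G@en-np.median(h)<32)]
        rg=cv2.minAreaRect(np.c_[g@eu,g@ey].astype(np.float32))
        f=lambda r,hh:(r[0][0]*eu+r[0][1]*ey+hh*en).round(1)
        print(psi,'h',np.median(h).round(1),h.std().round(2),'rect',np.round(r[1],1),round(r[2],1),'ctr',f(r,np.median(h)),'sink',len(g),np.round(rg[1],1),round(rg[2],1),f(rg,np.median(g@en)),np.median(g@en-np.median(h)).round(1))
# hood
q=P[box(115,180,130,250)&(H>60)&(H<100)&(P[...,2]>80)]
c=q.mean(0);n=np.linalg.svd(q-c)[2][2]
y=np.radians(9.98);sx=np.array([np.cos(y),np.sin(y),0]);sy=np.array([-np.sin(y),np.cos(y),0])
print('hood c',c,'n',n,'ang',np.pi-np.arccos(abs(n[2])),'stand',(c-[519.2,137.8,0])@sx,(c-[519.2,137.8,0])@sy, 'nx',n@sx)
yl=q@sy
# needle red top+scene
for cam in('top','scene'):
    z=np.load(f'pics/{cam}0.npz');im,d=z['im'],z['d'];PP=cloud(cam,d);hh=cv2.cvtColor(im,cv2.COLOR_BGR2HSV)
    m=((hh[...,0]<4)|(hh[...,0]>175))&(hh[...,1]>150)&(d>0)
    Q=PP[m]-[519.2,137.8,0];s=np.c_[Q@sx,Q@sy,Q[:,2]]
    s=s[(abs(s[:,0]-120)<15)&(s[:,1]>-30)&(s[:,1]<112)&(s[:,2]>70)]
    a=np.arctan2(s[:,2]-75,125-s[:,1]);rr=np.hypot(s[:,2]-75,125-s[:,1]);print(cam,len(s),s.mean(0),np.median(a),a[rr>60].mean() if len(a) else 0,rr.max() if len(a) else 0)
```

```text
B n [-0.488 -0.109  0.866] tilt 30.02873163874732 azim 12.55122563630449 291
10 h -137.2 1.69 rect [86.3 51.9] 4.1 ctr [ 444.9 -259.9   68.5] sink 225 [52.  24.4] 4.9 [ 432.7 -263.7   90.4] 25.2
11 h -134.3 1.66 rect [86.3 51.9] 3.3 ctr [ 445.  -260.    68.5] sink 224 [52.  24.4] 4.0 [ 432.7 -263.7   90.4] 25.3
12 h -131.3 1.65 rect [86.3 51.9] 2.3 ctr [ 445.  -260.    68.5] sink 224 [52.  24.3] 3.1 [ 432.7 -263.7   90.4] 25.3
13 h -128.3 1.65 rect [86.3 51.9] 1.3 ctr [ 445.  -260.    68.4] sink 225 [52.  24.3] 2.1 [ 432.8 -263.7   90.3] 25.3
14 h -125.3 1.66 rect [86.3 51.9] 0.3 ctr [ 445.1 -260.1   68.3] sink 225 [52.1 24.3] 1.1 [ 432.8 -263.7   90.3] 25.4
O n [-0.487 -0.095  0.868] tilt 29.7748714317272 azim 11.039965889446345 252
10 h -139.6 1.71 rect [82.8 51.9] 3.4 ctr [ 464.7 -333.3   69.6] sink 232 [51.6 25.1] 3.7 [ 451.2 -337.6   90.5] 25.1
11 h -136.1 1.7 rect [82.8 51.9] 2.6 ctr [ 464.7 -333.3   69.5] sink 233 [51.6 25.1] 2.8 [ 451.2 -337.6   90.5] 25.3
12 h -132.6 1.71 rect [82.8 52. ] 1.7 ctr [ 464.8 -333.3   69.3] sink 234 [51.4 25.2] 1.2 [ 451.2 -337.4   90.5] 25.4
13 h -129.1 1.72 rect [82.8 52.1] 0.8 ctr [ 464.9 -333.3   69.2] sink 235 [25.3 51.3] 89.9 [ 451.2 -337.3   90.5] 25.6
14 h -125.4 1.73 rect [52.1 82.8] 90.0 ctr [ 464.9 -333.3   69.1] sink 235 [25.4 51.3] 89.0 [ 451.1 -337.3   90.6] 25.8
hood c [492.00703203 277.91252382 166.40079751] n [ 0.16655953 -0.96262767  0.21355534] ang 1.7860091431411917 stand -2.4993748634347774 142.7050453349633 nx -0.0027884114367454083
top 39 [119.12901253  57.9797634  113.33963956] 0.5177734360277791 0.5096493731224331 133.9943668609553
scene 246 [120.07744881  60.1681379  111.65273397] 0.5163469858483163 0.5076043767131663 134.36381111754
```

The crop confirms both modules' low ends are at the lip, towards the robot. Measured: stand origin (519,138) with yaw 0.174, hood 1.79, needle 0.51. I'm moving above blue, gripping downhill of its centre so that it levels itself.

step_arm:
  series: [37,37,0,-0.066,0.53,37,37,0,0,0.53,37,37,0,0,0.53,37,37,0,0,0.53,37,37,0,0,0.53,37,37,0,0,0.53,36,36,0,0,0.53,0,0,-35,0,0.53,0,0,-35,0,0.53,0,0,0,0,0.53,0,0,0,0,0.53]
  squeeze: 20

```text
clock: 1.48
eef_pos: [429.1, -265.2, 161.7]
eef_rot: [3.141, -0.001, 0.25]
wrist_force: [1.6, -0.0, 0.3]
finger_gap: 43.9
finger_force: 0.0
```

Run:
```python
from h import *
s=manip.read_state();print(s['eef_pos'],s['eef_rot'],s['finger_gap'],s['joints'])
im,d=shot('top','t1');im2,d2=shot('scene','s1')
a=cv2.resize(im[150:300,340:480],(560,600),interpolation=cv2.INTER_CUBIC)
cv2.imwrite('pics/c2.png',np.clip(cv2.resize(im2[130:260,60:280],(800,473),interpolation=cv2.INTER_CUBIC)*1.5,0,255))
```

```text
[ 429.14996162 -265.17986228  161.6895252 ] [ 3.14066863e+00 -7.73482979e-04  2.49586905e-01] 43.92232110234663 [-6.26107325e-01  2.68735958e-01  1.72981293e+00  2.44504496e-06
  1.14183874e+00  6.95101439e-01][ WARN:0@2.259] global loadsave.cpp:1063 imwrite_ Unsupported depth image for selected encoder is fallbacked to CV_8U.
```

View pics/c2.png

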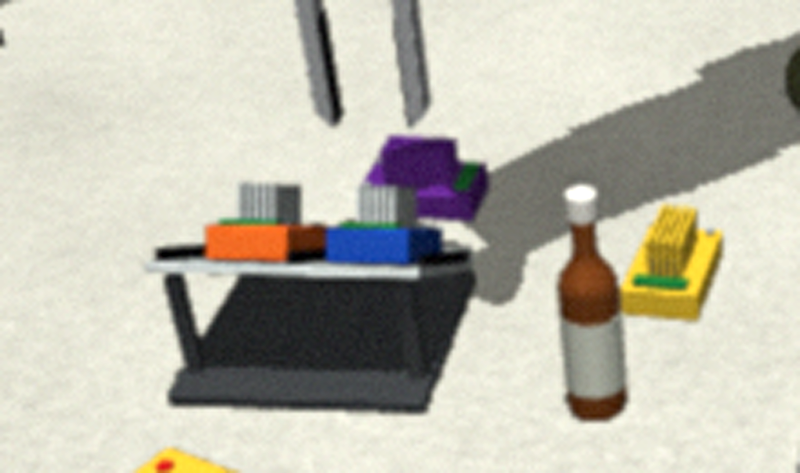

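Run:
```python
from h import *
q=proj('scene',[[429.1,-265.2,136.7],[424,-243.8,136.7],[434.5,-286.5,136.7],[429,-265,88],[432.7,-263.7,90.4]])
print(((q-[60,130])*[800/220,473/130]).round())
```

```text
[[373. 119.]
 [408. 120.]
 [338. 119.]
 [384. 188.]
 [382. 188.]]
```

The fingers project where they should and line up with blue's sink. Descending and gripping.

step_arm:
  series: [0,1,-25,0,0.53,0,0,-25,0,0.53,0,0,-12,0,0.53,0,0,-8,0,0.53,0,0,0,0,0.53,0,0,0,0,0.53,0,0,0,0,1,0,0,0,0,1,0,0,0,0,1,0,0,0,0,1]
  squeeze: 20

```text
clock: 2.82
eef_pos: [428.8, -263.9, 90.6]
eef_rot: [3.141, -0.0, 0.25]
wrist_force: [-0.7, 0.2, 3.1]
finger_gap: 23.8
finger_force: 20.4
```

step_arm:
  series: [0,0,10,0,1,0,0,15,0,1,0,0,25,0,1,0,0,30,0,1,0,0,30,0,1,0,0,30,0,1,0,0,0,0,1,0,0,0,0,1]

```text
clock: 3.82
eef_pos: [428.4, -263.5, 229.5]
eef_rot: [-3.141, 0.001, 0.25]
wrist_force: [-0.1, -0.6, -4.0]
finger_gap: 23.8
finger_force: 20.4
```

Run:
```python
from h import *
im2,d2=shot('scene','s2')
cv2.imwrite('pics/c3.png',np.clip(cv2.resize(im2[60:240,60:280],(733,600),interpolation=cv2.INTER_CUBIC)*1.5,0,255).astype(np.uint8))
```

```text
(no output)
```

View pics/c3.png

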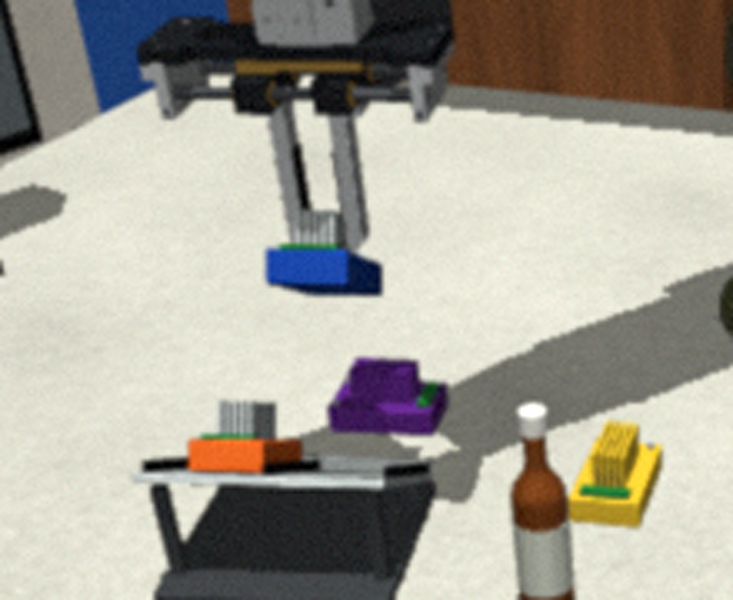

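Blue is held, still tilted, with the rack and orange undisturbed. Carrying it round the bottle to above its place.

step_arm:
  series: [0,0,40,0,1,0,37,0,0.15,1,0,37,0,0.15,1,0,37,0,0.15,1,0,37,0,0.15,1,0,37,0,0.15,1,28,37,0,0.15,1,29,37,0,0.15,1,28,37,0,0.15,1,29,37,0,0.15,1,29,37,0,0.145,1,0,0,-40,0,1,0,0,-40,0,1,0,0,-20,0,1,0,0,-20,0,1,0,0,-15,0,1,0,0,0,0,1,0,0,0,0,1]

```text
clock: 6.12
eef_pos: [572.1, 106.3, 136.0]
eef_rot: [3.141, 0.0, 1.745]
wrist_force: [0.2, -0.1, -2.5]
finger_gap: 23.9
finger_force: 20.2
```

```bash
cat > m.py <<'E'
from h import *
import sys
def stand(P):
    y=np.radians(9.98);sx=np.array([np.cos(y),np.sin(y),0]);sy=np.array([-np.sin(y),np.cos(y),0])
    Q=P-[519.2,137.8,0];return np.stack([Q@sx,Q@sy,Q[...,2]],-1)
def meas(name,bays=((46,-30),(30,46))):
    out={}
    for cam in('top','scene'):
        im,d=shot(cam,name+cam);S=stand(cloud(cam,d));h=cv2.cvtColor(im,cv2.COLOR_BGR2HSV)
        for nm,lo,hi,b in(('B',100,125,(46,-30)),('O',3,16,(30,46))):
            m=(h[...,0]>lo)&(h[...,0]<hi)&(h[...,1]>120)&(d>0)&(np.hypot(S[...,0]-b[0],S[...,1]-b[1])<80)&(S[...,2]>22)
            q=S[m]
            if len(q)<60: print(cam,nm,'none',len(q));continue
            A=q
            n=None
            top=q
            for _ in range(8):
                c=A.mean(0);n=np.linalg.svd(A-c)[2][2];n*=np.sign(n[2]) ;A=q[np.abs((q-c)@n)<3]
            r=cv2.minAreaRect(A[:,:2].astype(np.float32))
            print(cam,nm,len(q),len(A),'n',n.round(3),'rect',np.round(r[0],1),np.round(r[1],1),round(r[2],1),'z',A[:,2].min().round(1),A[:,2].max().round(1),np.median(A[:,2]).round(1))
if __name__=='__main__': meas(sys.argv[1]);print(stand(manip.read_state()['eef_pos']))
E
python3 m.py a1
python3 - <<'E'
import cv2,numpy as np
a=cv2.imread('pics/a1scene.png')[110:310,260:450];b=cv2.imread('pics/a1top.png')[130:260,110:280]
c=np.hstack([cv2.resize(a,(400,421),interpolation=2),cv2.resize(b,(400,306),interpolation=2)[:421] if 0 else cv2.copyMakeBorder(cv2.resize(b,(400,306),interpolation=2),0,115,0,0,0)])
cv2.imwrite('pics/c4.png',np.clip(c*1.5,0,255).astype(np.uint8))
E
```

```text
top B none 0
top O none 0
scene B 785 247 n [0.994 0.099 0.038] rect [ 67.1 -25.6] [12.9 89.8] 2.5 z 76.4 332.4 98.4
scene O none 5
[ 46.6749518  -40.2485306  136.24587242]
```

View pics/c4.png

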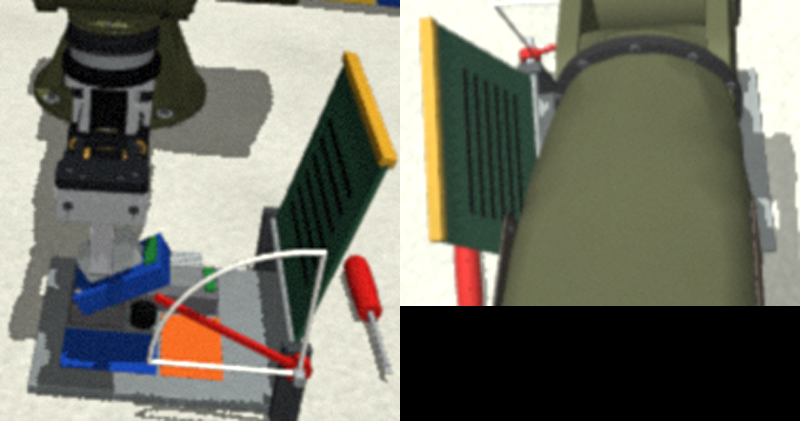

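```bash
cat > f.py <<'E'
from m import *
# face: side face of blue (long, +x side) seen by scene camera
def blue(name):
    im,d=shot('scene',name);S=stand(cloud('scene',d));h=cv2.cvtColor(im,cv2.COLOR_BGR2HSV)
    q=S[(h[...,0]>100)&(h[...,0]<125)&(h[...,1]>120)&(d>0)&(S[...,2]>17)&(S[...,2]<140)&(np.abs(S[...,0]-60)<22)&(S[...,1]<40)&(S[...,1]>-100)]
    x0=np.percentile(q[:,0],90);f=q[q[:,0]>x0-7]
    r=cv2.minAreaRect(f[:,1:].astype(np.float32));p=np.polyfit(f[:,1],f[:,0],1)
    a=cv2.minAreaRect(q[:,:2].astype(np.float32))
    print('face x',np.median(f[:,0]).round(1),'yz ctr',np.round(r[0],1),'size',np.round(r[1],1),'ang',round(r[2],1),'slope dx/dy',p[0].round(3),'xy ext',np.round(a[0],1),np.round(a[1],1),round(a[2],1),'z',np.percentile(q[:,2],[1,50,99]).round(1))
if __name__=='__main__':
    blue(sys.argv[1]);s=manip.read_state();print(stand(s['eef_pos']),s['wrist_force'])
E
python3 f.py b1
```

```text
face x 72.1 yz ctr [-20.7 105.4] size [83.9 23.1] ang 30.6 slope dx/dy -0.0 xy ext [ 57.4 -21.2] [37.7 80.6] 0.9 z [ 79.7 109.1 134.2]
[ 46.61016572 -40.23363794 136.16549568] [-0.18765468 -1.34645892 -2.6748098 ]
```

step_arm:
  series: [0,0,-15,0,1,0,0,-15,0,1,0,0,-15,0,1,0,0,-8,0,1,0,0,-5,0,1,0,0,-3,0,1,0,0,-2,0,1,0,0,-2,0,1,0,0,0,0,1]
  squeeze: 12

```text
clock: 7.4
eef_pos: [572.2, 107.0, 72.5]
eef_rot: [3.14, -0.001, 1.745]
wrist_force: [-8.6, 4.2, 15.0]
finger_gap: 23.7
finger_force: 13.4
```

```bash
python3 f.py b2
```

```text
face x 72.1 yz ctr [-19.2  42.1] size [84.4 24.4] ang 26.8 slope dx/dy 0.006 xy ext [ 57.5 -20.9] [79.8 37.2] 89.9 z [18.9 43.4 69.4]
[ 46.8387434  -39.49476802  72.52082365] [-7.89167577  3.72538269 15.71966152]
```

```bash
cat > n.py <<'E'
from m import *
def needle(f):
    z=np.load(f'pics/{f}.npz');im,d=z['im'],z['d'];s=stand(cloud('scene',d));hh=cv2.cvtColor(im,cv2.COLOR_BGR2HSV)
    m=((hh[...,0]<4)|(hh[...,0]>175))&(hh[...,1]>150)&(d>0)
    s=s[m];s=s[(abs(s[:,0]-120)<15)&(s[:,1]>-30)&(s[:,1]<112)&(s[:,2]>70)]
    a=np.arctan2(s[:,2]-75,125-s[:,1]);rr=np.hypot(s[:,2]-75,125-s[:,1]);print(f,len(s),s.mean(0).round(2),a[rr>60].mean().round(4),rr.max().round(1))
    # grey/hood
    g=stand(cloud('scene',d));k=(hh[...,0]>60)&(hh[...,0]<100)&(hh[...,1]>60)&(d>0)&(g[...,2]>85)&(abs(g[...,0])<100)&(g[...,1]>125)
    q=g[k];A=np.polyfit(q[:,2],q[:,1],1);print('hood ang',np.pi/2+np.arctan(A[0]),len(q))
    return s
if __name__=='__main__':
    for f in sys.argv[1:]: needle(f)
E
python3 n.py scene0 s2 b1 b2
python3 - <<'E'
import numpy as np
from cell import manip
s=manip.read_state();print(s['moment'],s['wrist_force'],s['eef_rot'],s['joints'])
E
```

```text
scene0 246 [120.08  60.17 111.65] 0.5076 134.4
hood ang 1.7825868609367173 2642
s2 242 [120.05  61.15 111.15] 0.5091 133.6
hood ang 1.7829583702480771 2647
b1 245 [120.05  60.65 111.38] 0.5074 134.5
hood ang 1.782850642059052 2629
b2 234 [120.12  61.62 111.06] 0.51 134.1
hood ang 1.7828046639190753 2621
[ 0.70526025  1.73350199 -0.02693542] [-7.89167577  3.72538269 15.71966152] [ 3.13977139e+00 -9.49156003e-04  1.74497933e+00] [ 1.21545787e-01  5.41660803e-01  1.57290553e+00  1.22087390e-03
  1.02525785e+00 -5.32689137e-02]
```

The needle and hood haven't moved. The low edge is dragging against the levelling, so I'll back off, shift to stand -y, and lower while moving +y so friction helps it level.

step_arm:
  series: [0,0,4,0,1,1,-5,0,0,1,1,-6,0,0,1,0,0,-4,0,1,-0.4,2,-2,0,1,-0.4,2,-2,0,1,-0.4,2,-2,0,1,0,0,0,0,1]

```text
clock: 8.45
eef_pos: [572.8, 102.0, 65.1]
eef_rot: [3.141, -0.001, 1.745]
wrist_force: [-2.3, 5.0, 7.8]
finger_gap: 23.6
finger_force: 13.8
```

```bash
python3 f.py b3;python3 n.py b3
```

```text
face x 72.1 yz ctr [-26.3  32.9] size [83.3 24.1] ang 11.0 slope dx/dy 0.003 xy ext [ 57.1 -27.1] [83.6 37.9] 89.8 z [18.7 35.9 49.6]
[ 46.64189785 -44.61008728  65.14479047] [-3.11918543  6.04795074  7.30354906]
b3 245 [120.19  60.63 111.5 ] 0.5094 134.5
hood ang 1.7827068181552748 2638
```

step_arm:
  series: [0,0.5,-1.5,0,1,0,0.5,-1.5,0,1,0,0,-1,0,1,0,0,0,0,1,0,0,0,0,1]

```text
clock: 9.12
eef_pos: [573.2, 103.1, 61.4]
eef_rot: [3.139, -0.001, 1.745]
wrist_force: [-2.0, 6.9, 8.2]
finger_gap: 24.2
finger_force: 14.4
```

```bash
python3 f.py b4
```

```text
face x 72.8 yz ctr [-25.5  28.1] size [81.7 24. ] ang 2.4 slope dx/dy -0.001 xy ext [ 57.9 -26. ] [84.  38.3] 88.8 z [17.7 33.7 41. ]
[ 47.17457696 -43.5819943   61.41122282] [-2.5602561   6.48623272  9.24378992]
```

step_arm:
  series: [0,-2,0,0,1,0,-2,0,0,1,0,-2,-0.5,0,1,0,0,0,0,1,0,0,0,0,1]

```text
clock: 9.8
eef_pos: [573.7, 97.0, 61.2]
eef_rot: [3.138, -0.001, 1.745]
wrist_force: [-0.9, 6.9, 9.5]
finger_gap: 23.8
finger_force: 14.1
```

```bash
python3 f.py b5
```

```text
face x 72.2 yz ctr [-32.2  28.2] size [83.4 22.3] ang 3.6 slope dx/dy -0.001 xy ext [ 57.3 -32.1] [84.3 35.8] 89.8 z [17.5 33.6 40.5]
[ 46.5773706  -49.6091944   61.25269647] [0.43510017 7.11447583 9.64358742]
```

step_arm:
  series: [-0.3,2,0,0,1,0,0,0,0,0.53,0,0,0,0,0.53,0,0,0,0,0.53,0,0,15,0,0.53,0,0,25,0,0.53,0,0,40,0,0.53,0,0,50,0,0.53,0,0,50,0,0.53,0,0,0,0,0.53]

```text
clock: 11.1
eef_pos: [573.4, 98.3, 245.1]
eef_rot: [3.134, 0.0, 1.745]
wrist_force: [-0.1, -0.6, -0.5]
finger_gap: 44.2
finger_force: 0.0
```

```bash
python3 f.py b6;python3 n.py b6
```

```text
face x 71.6 yz ctr [-31.1  26.9] size [82.7 19.6] ang 0.2 slope dx/dy -0.008 xy ext [ 56.9 -31.2] [83.2 36.8] 89.3 z [17.3 32.5 36.3]
[ 45.77297037 -48.21061888 242.25092383] [-0.5893963   0.08176398 -0.17370097]
b6 245 [120.11  61.04 111.31] 0.5099 134.1
hood ang 1.7829569089103738 2627
```

Blue rests flat at stand (46,-31), released. Now orange.

step_arm:
  series: [-12,-43,0,-0.151,0.53,-12,-43,0,-0.151,0.53,-12,-43,0,-0.151,0.53,-12,-43,0,-0.151,0.53,-12,-43,0,-0.151,0.53,-12,-43,0,-0.151,0.53,-12,-44,0,-0.151,0.53,-13,-44,0,-0.151,0.53,-13,-45,0,-0.151,0.53,-13,-45,0,-0.151,0.53,0,0,-40,0,0.53,0,0,-40,0,0.53,0,0,-30,0,0.53,0,0,0,0,0.53,0,0,0,0,0.53]
  squeeze: 20

```text
clock: 13.02
eef_pos: [449.6, -338.0, 130.9]
eef_rot: [3.141, -0.0, 0.235]
wrist_force: [0.1, 0.3, -0.2]
finger_gap: 44.2
finger_force: 0.0
```

step_arm:
  series: [0,0.5,-15,0,0.53,0,0,-13,0,0.53,0,0,-9,0,0.53,0,0,0,0,0.53,0,0,0,0,1,0,0,0,0,1,0,0,0,0,1,0,0,0,0,1,0,0,10,0,1,0,0,20,0,1,0,0,30,0,1,0,0,40,0,1,0,0,40,0,1,0,0,40,0,1,0,0,0,0,1]
  squeeze: 20

```text
clock: 14.9
eef_pos: [449.8, -337.7, 276.1]
eef_rot: [3.137, -0.003, 0.235]
wrist_force: [1.1, -0.0, -3.1]
finger_gap: 23.6
finger_force: 20.0
```

step_arm:
  series: [0,43,0,-0.061,1,0,43,0,0,1,0,43,0,0,1,0,43,0,0,1,0,43,0,0,1,0,43,0,0,1,0,43,0,0,1,0,44,0,0,1,18,44,0,0,1,18,44,0,0,1,19,44,0,0,1,19,44,0,0,1,0,0,-40,0,1,0,0,-40,0,1,0,0,-30,0,1,0,0,-20,0,1,0,0,0,0,1,0,0,0,0,1]

```text
clock: 17.15
eef_pos: [523.4, 183.7, 143.4]
eef_rot: [-3.142, -0.0, 0.174]
wrist_force: [-0.2, 0.8, -2.4]
finger_gap: 23.8
finger_force: 20.0
```

```bash
cat > g.py <<'E'
from m import *
def orange(name,show=0):
    im,d=shot('scene',name);S=stand(cloud('scene',d));h=cv2.cvtColor(im,cv2.COLOR_BGR2HSV)
    q=S[(h[...,0]>3)&(h[...,0]<16)&(h[...,1]>150)&(d>0)&(S[...,2]>17)&(S[...,2]<200)&(np.abs(S[...,0]-30)<65)&(S[...,1]<80)&(S[...,1]>0)]
    r=cv2.minAreaRect(q[:,:2].astype(np.float32))
    # end face (+x) : last points; y extents
    x1=np.percentile(q[:,0],97);f=q[q[:,0]>x1-8]
    A=q
    c=q.mean(0);n=np.linalg.svd(q-c)[2][2]
    print('xy rect',np.round(r[0],1),np.round(r[1],1),round(r[2],1),'x',np.percentile(q[:,0],[.5,50,99.5]).round(1),'y ',np.percentile(q[:,1],[1,50,99]).round(1),'endface y',np.percentile(f[:,1],[1,99]).round(1),'z',np.percentile(q[:,2],[.5,50,99.5]).round(1))
    b=q[::1]
    xs=np.arange(-20,90,12)
    print([(int(x),int(np.percentile(b[abs(b[:,0]-x)<4,2],97)),int(np.percentile(b[abs(b[:,0]-x)<4,2],3))) for x in xs if (abs(b[:,0]-x)<4).sum()>5])
    if show: cv2.imwrite('pics/'+name+'v.png',np.clip(cv2.resize(im[110:310,260:450],(570,600),interpolation=cv2.INTER_CUBIC)*1.5,0,255).astype(np.uint8))
if __name__=='__main__':
    orange(sys.argv[1],1);s=manip.read_state();print(stand(s['eef_pos']),s['wrist_force'])
E
python3 g.py o1
```

```text
xy rect [38.2 45.2] [64.6 51.6] 0.2 x [ 9.8 63.3 70.2] y  [19.4 39.6 69.5] endface y [20.2 69.5] z [110.3 130.6 139.6]
[(28, 121, 113), (40, 130, 113), (64, 138, 122)]
[ 12.23709863  44.50203485 143.6603193 ] [ 0.86585461 -0.43701873 -3.03195235]
```

View pics/o1v.png

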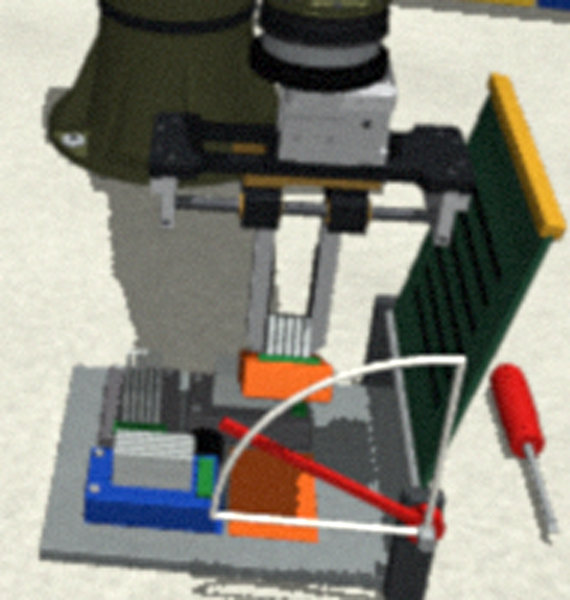

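step_arm:
  series: [0,0,-20,0,1,0,0,-20,0,1,0,0,-15,0,1,0,0,-8,0,1,0,0,-2,0,1,0,0,0,0,1,1.5,0.3,-2,0,1,1.5,0.3,-2,0,1,1.5,0.3,-2,0,1,0,0,0,0,1]
  squeeze: 12

```text
clock: 18.45
eef_pos: [529.7, 185.0, 73.8]
eef_rot: [-3.141, -0.005, 0.174]
wrist_force: [5.0, 0.1, 7.3]
finger_gap: 24.1
finger_force: 12.0
```

```bash
python3 g.py o2;python3 n.py o2; python3 f.py b7
```

```text
xy rect [38.3 36.7] [78.5 68.1] 1.0 x [ 6.8 70.5 76.8] y  [19.6 43.1 70.5] endface y [20.6 70.4] z [36.5 54.9 65.7]
[(28, 50, 47), (40, 55, 52), (52, 60, 40), (64, 65, 53), (76, 59, 44)]
[18.51022041 44.59669521 73.7610123 ] [ 4.65900795 -0.18962266  6.71457409]
o2 255 [120.04  61.64 110.85] 0.5081 134.1
hood ang 1.7828624644990014 2226
face x 71.7 yz ctr [-31.1  26.8] size [82.7 19.5] ang 0.1 slope dx/dy 0.003 xy ext [ 56.4 -31.2] [83.2 36.5] 89.5 z [17.2 32.5 36.3]
[18.51264633 44.60695623 73.76918472] [ 3.81081733 -0.96420423  6.57601985]
```

step_arm:
  series: [1,0.2,-2,0,1,1,0.2,-2,0,1,1,0.2,-2,0,1,1,0.2,-2,0,1,0,0,0,0,1]

```text
clock: 19.18
eef_pos: [534.4, 185.8, 66.2]
eef_rot: [-3.141, -0.007, 0.174]
wrist_force: [7.6, -0.6, 7.7]
finger_gap: 23.5
finger_force: 12.3
```

```bash
python3 g.py o3;python3 n.py o3
```

```text
xy rect [37.  40.7] [96.  54.7] 9.5 x [ 3.6 76.  81.3] y  [19.6 41.2 70.6] endface y [20.  70.3] z [29.1 45.  51.7]
[(40, 44, 41), (52, 46, 41), (64, 50, 41), (76, 51, 37)]
[23.22808957 44.64275522 66.20621944] [8.26456313 0.29161186 8.07840432]
o3 264 [120.1   61.79 110.69] 0.5072 134.4
hood ang 1.7831306218730734 2234
```

step_arm:
  series: [0.5,0,-1.5,0,1,0.5,0,-1.5,0,1,0,0,-1,0,1,0,0,0,0,1,-2,-0.3,0,0,1,-2,-0.3,0,0,1,-2,-0.4,0,0,1,-2,-0.4,-0.5,0,1,0,0,0,0,1,0,0,0,0,1]

```text
clock: 20.48
eef_pos: [527.7, 184.6, 62.1]
eef_rot: [-3.141, -0.008, 0.174]
wrist_force: [8.3, 1.6, 10.1]
finger_gap: 24.3
finger_force: 13.3
```

```bash
python3 g.py o4;python3 n.py o4
```

```text
xy rect [38.7 45.9] [52.2 73.9] 90.0 x [ 3.4 69.4 74.9] y  [19.8 42.2 70.8] endface y [20.1 70. ] z [20.2 38.5 43.2]
[(28, 39, 36), (40, 40, 36), (52, 41, 37), (64, 42, 39), (76, 42, 21)]
[16.49974644 44.69968779 62.11262236] [ 6.95054757  1.11924132 10.19759171]
o4 263 [120.07  61.35 110.94] 0.5072 134.2
hood ang 1.7830701191454348 2250
```

step_arm:
  series: [-1,0,-0.5,0,1,-1,0,-0.8,0,1,0,0,0,0,1,0,0,0,0,0.53,0,0,0,0,0.53,0,0,0,0,0.53,0,0,10,0,0.53,0,0,15,0,0.53,0,0,25,0,0.53,0,0,50,0,0.53,0,0,50,0,0.53,0,0,50,0,0.53,0,0,50,0,0.53,0,0,0,0,0.53]

```text
clock: 22.28
eef_pos: [523.4, 184.2, 313.0]
eef_rot: [-3.141, -0.007, 0.174]
wrist_force: [-0.2, 1.0, -0.8]
finger_gap: 44.0
finger_force: 0.0
```

```bash
python3 g.py o5;python3 n.py o5; python3 f.py b8
python3 - <<'E'
from m import *
z=np.load('pics/o5.npz')
E
```

```text
xy rect [30.5 46.1] [83.9 52. ] 0.2 x [-9.7 49.5 72.1] y  [20.1 44.5 71.6] endface y [20.4 70.6] z [17.1 33.7 36.4]
[(-8, 34, 30), (4, 35, 30), (16, 35, 32), (28, 36, 32), (40, 35, 31), (52, 36, 32), (64, 35, 31)]
[ 11.60116701  44.89359586 310.12968926] [ 0.10806236  0.19693322 -0.09015641]
o5 241 [120.16  61.29 110.96] 0.507 134.0
hood ang 1.7690880344556201 2646
face x 71.7 yz ctr [-31.1  27.1] size [82.7 20. ] ang 0.0 slope dx/dy -0.003 xy ext [ 56.6 -31.1] [83.2 36.5] 89.7 z [17.3 32.5 36.1]
[ 11.26987531  44.83087965 308.44378162] [ 0.64190387 -0.26744818  0.41248665]
```

View pics/o5v.png

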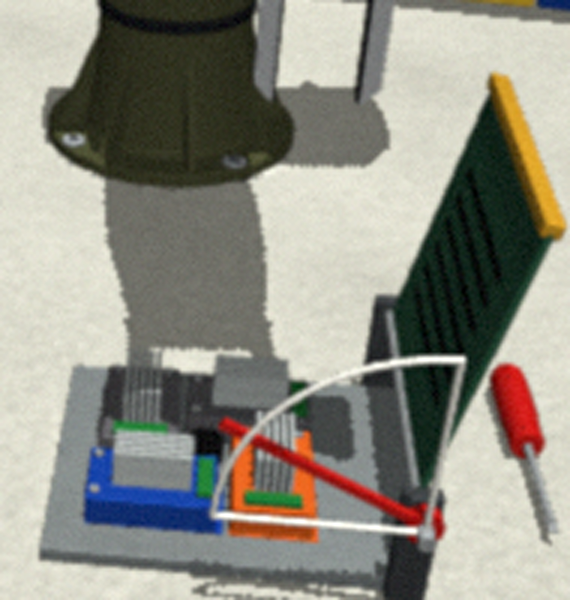

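Both modules lie flat in place: blue at stand (46,-31), orange at (30.5,46). The hood is at 1.77, still open. Next I move behind the hood with the fingers closed and work out the folding path.

step_arm:
  series: [0,0,25,0,1,-9.8,39,0,0,1,-9.8,39,0,0,1,-9.8,39,0,0,1,-9.8,39,0,0,1,0,0,0,0,1,0,0,-35,0,1,0,0,-35,0,1,0,0,0,0,1,0,0,0,0,1]

```text
clock: 23.62
eef_pos: [484.1, 339.7, 264.5]
eef_rot: [-3.141, -0.001, 0.173]
wrist_force: [-0.1, 0.3, 1.1]
finger_gap: 0.6
finger_force: 0.0
```

```bash
cat > k.py <<'E'
from m import *
th=[float(a) for a in sys.argv[3:]];rho=float(sys.argv[1]);h=float(sys.argv[2])
s=manip.read_state();p=stand(s['eef_pos']);print(p,s['wrist_force'],s['finger_gap'])
y=np.radians(9.98)
for t in th:
    q=np.array([p[0],125-rho*np.cos(t)+2.5*np.sin(t)+h,75+rho*np.sin(t)+2.5*np.cos(t)+25])
    D=q-p;print(t,q.round(1),'world d',(-D[1]*np.sin(y)).round(1),(D[1]*np.cos(y)).round(1),D[2].round(1));p=q
E
python3 k.py 160 12.5 1.7 1.6 1.5 1.4 1.3 1.2 1.1 1.0 0.9 0.8 0.7 0.6 0.55;python3 n.py o5
```

```text
[  0.39770499 204.90975167 264.50397144] [-0.08173454  0.27228546  1.08222828] 0.6483047720880095
1.7 [  0.4 160.6 258.3] world d 7.7 -43.6 -6.2
1.6 [  0.4 144.7 259.9] world d 2.8 -15.7 1.5
1.5 [  0.4 128.7 259.8] world d 2.8 -15.8 -0.1
1.4 [  0.4 112.8 258.1] world d 2.8 -15.7 -1.7
1.3 [  0.4  97.1 254.8] world d 2.7 -15.4 -3.3
1.2 [  0.4  81.9 250. ] world d 2.6 -15.0 -4.8
1.1 [  0.4  67.2 243.7] world d 2.5 -14.5 -6.3
1.0 [  0.4  53.2 236. ] world d 2.4 -13.8 -7.7
0.9 [  0.4  40.  226.9] world d 2.3 -13.0 -9.1
0.8 [  0.4  27.8 216.5] world d 2.1 -12.0 -10.4
0.7 [  0.4  16.7 205. ] world d 1.9 -10.9 -11.5
0.6 [  0.4   6.9 192.4] world d 1.7 -9.7 -12.6
0.55 [  0.4   2.4 185.8] world d 0.8 -4.4 -6.6
o5 241 [120.16  61.29 110.96] 0.507 134.0
hood ang 1.7690880344556201 2646
```

step_arm:
  series: [2.5,-14,-2,0,1,2.5,-15,-2,0,1,2.7,-14.6,-2,0,1,2.8,-15.7,1.5,0,1,2.8,-15.8,0,0,1,2.8,-15.7,-1.7,0,1,2.7,-15.4,-3.3,0,1,2.6,-15,-4.8,0,1,2.5,-14.5,-6.3,0,1,2.4,-13.8,-7.7,0,1,2.3,-13,-9.1,0,1,0,0,0,0,1]

```text
clock: 25.12
eef_pos: [512.1, 176.4, 224.6]
eef_rot: [3.141, 0.002, 0.173]
wrist_force: [-0.1, 0.4, -0.1]
finger_gap: 0.3
finger_force: 0.0
```

```bash
cat > hd.py <<'E'
from m import *
im,d=shot('scene',sys.argv[1]);g=stand(cloud('scene',d));hh=cv2.cvtColor(im,cv2.COLOR_BGR2HSV)
k=(hh[...,0]>60)&(hh[...,0]<100)&(hh[...,1]>60)&(d>0)&(g[...,2]>85)&(abs(g[...,0])<94)&(g[...,1]<122)
q=g[k];A=q
for _ in range(6):
    c=A.mean(0);n=np.linalg.svd(A-c)[2][2];n*=np.sign(n[2]);A=q[np.abs((q-c)@n)<3]
print('hood',len(q),len(A),'n',n.round(3),'ang',np.arctan2(n[1],n[2]))
b=g[(hh[...,0]>18)&(hh[...,0]<32)&(hh[...,1]>120)&(d>0)&(abs(g[...,0])<100)&(g[...,2]>100)&(g[...,1]<200)&(g[...,1]>-120)]
if len(b)>20:m=np.median(b,0);print('bar',len(b),m.round(1),'ang',np.arctan2(m[2]-75,125-m[1]),'r',np.hypot(m[2]-75,125-m[1]))
s=manip.read_state();print(stand(s['eef_pos']),s['wrist_force'])
from n import needle
try: needle(sys.argv[1])
except Exception as e: print(e)
E
python3 hd.py h1
```

```text
hood 2225 288 n [0.035 0.926 0.376] ang 1.1849564666429395
bar 758 [ 18.7  15.5 227.9] ang 0.949036703854537 r 188.05656566239784
[-1.95050464e-01  3.98534147e+01  2.25121018e+02] [-0.4776752  -0.28351121 -0.36156611]
h1 277 [120.03  61.3  110.88] 0.5065 134.0
expected non-empty vector for x
```

```bash
cat > hd2.py <<'E'
from m import *
im,d=shot('scene',sys.argv[1]);g=stand(cloud('scene',d));hh=cv2.cvtColor(im,cv2.COLOR_BGR2HSV)
k=(hh[...,0]>40)&(hh[...,0]<100)&(hh[...,1]>40)&(d>0)&(abs(g[...,0])<94)
r=np.hypot(g[...,2]-75,125-g[...,1]);a=np.arctan2(g[...,2]-75,125-g[...,1])-np.arcsin(np.clip(2.5/r,0,1))
m=k&(r>80)&(r<180)&(g[...,2]>85)
print('hood pts',m.sum(),'ang pct',np.percentile(a[m],[10,30,50,70,90]).round(3))
E=np.array([(r[m]>lo)&(r[m]<lo+25) for lo in(80,105,130,155)]);print([np.median(a[m][e]).round(3) for e in E if e.any()])
s=manip.read_state();print(stand(s['eef_pos']),s['wrist_force'])
from n import needle
try: needle(sys.argv[1])
except Exception: pass
E
python3 hd2.py h2; python3 k.py 160 12.5 0.8 0.75 0.7 0.65 0.6
```

```text
hood pts 1202 ang pct [0.917 0.921 0.923 0.927 0.932]
[np.float64(0.929), np.float64(0.925), np.float64(0.921), np.float64(0.92)]
[-1.12680508e-01  4.02427183e+01  2.25418915e+02] [-0.18123841  0.07389965  0.52280761]
h2 283 [120.    61.16 110.88] 0.5059 134.3
hood ang 1.7531944249909883 1
[-1.12680508e-01  4.02427183e+01  2.25418915e+02] [-0.18123841  0.07389965  0.52280761] 0.6460592699882838
0.8 [-1.000e-01  2.780e+01  2.165e+02] world d 2.2 -12.2 -8.9
0.75 [-1.000e-01  2.210e+01  2.109e+02] world d 1.0 -5.6 -5.6
0.7 [-1.00e-01  1.67e+01  2.05e+02] world d 0.9 -5.3 -5.9
0.65 [-1.000e-01  1.160e+01  1.988e+02] world d 0.9 -5.0 -6.2
0.6 [-1.000e-01  6.900e+00  1.924e+02] world d 0.8 -4.7 -6.4n.py:9: RankWarning: Polyfit may be poorly conditioned
  q=g[k];A=np.polyfit(q[:,2],q[:,1],1);print('hood ang',np.pi/2+np.arctan(A[0]),len(q))
```

step_arm:
  series: [1.1,-6,-4.5,0,1,1.1,-6,-4.5,0,1,1,-5.6,-5.6,0,1,0.9,-5.3,-5.9,0,1,0.9,-5,-6.2,0,1,0.8,-4.7,-6.4,0,1,0,0,0,0,1,0,0,0,0,1]

```text
clock: 26.22
eef_pos: [517.9, 144.9, 192.5]
eef_rot: [-3.142, 0.0, 0.174]
wrist_force: [1.0, 0.7, -0.3]
finger_gap: 0.2
finger_force: 0.0
```

```bash
cat >> hd2.py <<'E'
z=np.load(f'pics/{sys.argv[1]}.npz');im,d=z['im'],z['d'];s=stand(cloud('scene',d));hh=cv2.cvtColor(im,cv2.COLOR_BGR2HSV)
m=((hh[...,0]<4)|(hh[...,0]>175))&(hh[...,1]>150)&(d>0);s=s[m]
s=s[(abs(s[:,0]-120)<8)&(s[:,1]>-30)&(s[:,1]<105)&(s[:,2]>70)]
r=cv2.minAreaRect(s[:,1:].astype(np.float32));v=np.linalg.svd(s[:,1:]-s[:,1:].mean(0))[2][0];print('needle slope',np.arctan(-v[1]/v[0]),np.round(r[0],1),np.round(r[1],1),r[2])
c=np.array(r[0]);print('needle centre ang',np.arctan2(c[1]-75,125-c[0]))
E
python3 hd2.py h3; python3 k.py 160 12.5 0.55 0.5 0.48 0.46
```

```text
hood pts 1869 ang pct [0.627 0.632 0.635 0.638 0.644]
[np.float64(0.639), np.float64(0.636), np.float64(0.633), np.float64(0.632)]
[2.10198924e-02 7.31685163e+00 1.92570905e+02] [-0.30627484 -0.5684145  -0.71324048]
h3 277 [119.93  61.38 110.67] 0.5053 134.6
needle slope 0.48174097040030384 [ 56.1 113.2] [  8.6 111.6] 62.396141052246094
needle centre ang 0.5063647572757567
[2.10198924e-02 7.31685163e+00 1.92570905e+02] [-0.30627484 -0.5684145  -0.71324048] 0.8239127615390234
0.55 [  0.    2.4 185.8] world d 0.9 -4.8 -6.8
0.5 [  0.   -1.7 178.9] world d 0.7 -4.1 -6.9
0.48 [  0.   -3.3 176.1] world d 0.3 -1.5 -2.8
0.46 [  0.   -4.8 173.3] world d 0.3 -1.5 -2.8
```

step_arm:
  series: [0.9,-4.8,-6.8,0,1,0.7,-4.1,-6.9,0,1,0.3,-1.5,-2.8,0,1,0.2,-1,-2,0,1,0,0,0,0,1,0,0,0,0,1]

```text
clock: 27.02
eef_pos: [520.0, 133.6, 174.0]
eef_rot: [-3.142, 0.0, 0.174]
wrist_force: [0.2, 0.5, -0.1]
finger_gap: 0.6
finger_force: 0.0
```

```bash
python3 hd2.py h4
```

```text
hood pts 2070 ang pct [0.489 0.494 0.497 0.501 0.506]
[np.float64(0.502), np.float64(0.498), np.float64(0.496), np.float64(0.494)]
[ 2.55972653e-02 -4.29440492e+00  1.74006258e+02] [-1.16574882  0.39579157 -0.21433071]
h4 276 [119.99  61.37 110.74] 0.5061 134.6
needle slope 0.47970007703870604 [ 55.5 113. ] [  8.2 110.7] 62.43898010253906
needle centre ang 0.5000155877707835
```

The hood is at 0.497 and the needle at about 0.50. Retreating straight up, then a last check.

step_arm:
  series: [0,0,10,0,1,0,0,25,0,1,0,0,40,0,1,0,0,40,0,1,0,0,0,0,1,0,0,0,0,1,0,0,0,0,1,0,0,0,0,1]

```text
clock: 28.08
eef_pos: [520.0, 133.5, 288.4]
eef_rot: [3.142, 0.001, 0.174]
wrist_force: [-0.4, -0.5, -0.0]
finger_gap: 0.4
finger_force: 0.0
```

```bash
python3 hd2.py h5; python3 f.py b9; python3 g.py o9
python3 - <<'E'
import cv2,numpy as np
cv2.imwrite('pics/fin.png',np.clip(cv2.imread('pics/h5.png')*1.4,0,255).astype(np.uint8))
E
```

```text
hood pts 2432 ang pct [0.49  0.494 0.497 0.5   0.506]
[np.float64(0.501), np.float64(0.498), np.float64(0.496), np.float64(0.495)]
[ 3.10044270e-02 -4.38380239e+00  2.88570848e+02] [-0.35150885  0.19213463 -0.20145228]
h5 276 [119.89  61.24 110.81] 0.5055 134.2
needle slope 0.4815072158341806 [ 56.5 112.8] [  8.5 111.7] 62.88538360595703
needle centre ang 0.5038246655187593
face x 71.6 yz ctr [-31.2  26.7] size [19.5 82.5] ang 89.7 slope dx/dy 0.001 xy ext [ 56.7 -31.4] [83.  36.9] 89.5 z [17.2 32.4 36.3]
[ 6.38533273e-02 -4.39371054e+00  2.88685723e+02] [-0.23604442  0.96206125 -0.3711402 ]
xy rect [34.9 37. ] [77.3 71.4] 2.3 x [-2.8 50.  72.5] y  [20.  40.8 71.4] endface y [20.4 70.5] z [17.1 33.8 36.9]
[(4, 35, 31), (16, 35, 33), (28, 36, 32), (40, 35, 32), (52, 35, 32), (64, 36, 29)]
[ 1.06373977e-01 -4.37617783e+00  2.88848636e+02] [-0.1801471  -0.1146695  -0.09008344]
```

View pics/fin.png

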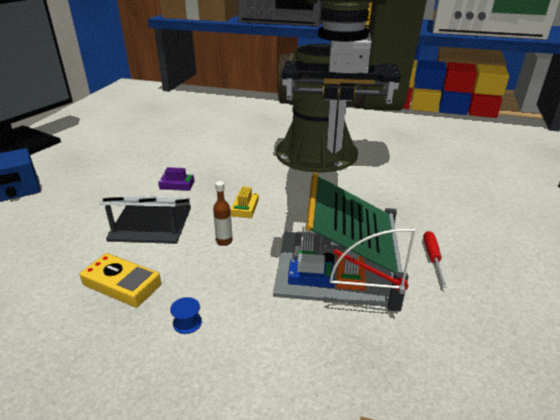

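The final picture shows the hood in line with the needle, both modules in their bays, the arm clear, and the bystanders where they were.

```bash
python3 -c "
from cell import manip
print(manip.sign_off())"
```

```text
the job is handed in; nothing more can be done
None
```

I handed the job in at about 28 s. Blue and orange lie flat and released, each about 1 mm from its place's centre, and the hood stands at 0.50 rad, in line with the needle (about 0.50). The sign-off gave no verdict.

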